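# Lock the lid of the wide tumbling barrel

### The arm

A 7-joint arm with a two-finger parallel gripper is mounted at the origin on the work surface. World frame = base frame: x ahead of the robot, y to its left, z up, the work surface at z = 0. Lengths are in mm, angles in degrees, forces in N, time in s.
With the tool pointing down it reaches from about 400 to 850 mm from the base axis. Payload 10.4 kg.
Tool frame: the origin (TCP) lies on the centre line of the jaws, within the pads' length; the fingertips stand 17 mm ahead of it and the grasp point (between the pads) lies 2 mm behind it; z points along the fingers, y is the direction in which the jaws open and shut (so a half turn about z gives the same grasp; the last joint's range is limited). The gripper opens to 85 mm and grips with 20 to 120 N. Pads are 22 mm wide; open, the fingers measure 114 mm over their backs; the gripper's body (76 mm by 85 mm) begins 54 mm behind the grasp point. The pads swing forward as they close: fully open they stand 13 mm farther back than shut.
Start: joints at [-74.462, 19.034, -3.707, 83.658, 1.238, 77.344, -5.071], TCP at [180.981, 598.243, 248.338] pointing down, gripper open.
Joint ranges: [-148.97, 148.97], [-28.65, 121.19], [-84.17, 76.75], [9.2, 138.47], [-72.65, 252.65], [3.7, 117.97], [-149.18, 149.18]. Speed limits (degrees/s): [127.2, 127.2, 159.86, 159.86, 180, 180, 180].

### API

Orientations are given as [roll, pitch, yaw] about the fixed x, y, z axes, in that order (R = Rz(yaw) Ry(pitch) Rx(roll)).
In Python, from bench import ctrl, cams, spotter gives the robot as it stands.
- The arm moves only by the shell command python3 -m pendant 'ROWS' [FORCE]. ROWS is JSON, a list of rows, each an object with "slide": the shift along the tool's x, y, z in m, a list of three; "turn": the turn about the tool's z in degrees; "grip": the gripper command: -1 is shut, 1 is fully open, values between are in proportion. A call has 1 to 20 rows; each row shifts and turns the commanded pose from where the row before left it, along the tool's axes as they then stand; what a row does not reach is not made up. A row lasts 1/12 s, in which the tool goes at most 41.7 mm and 7.16 degrees, less where a joint would pass 70% of its speed; a pose out of reach is approached as far as the arm can. A call with a gripper value outside its range is refused whole. The fingers move at their own pace and stop on an object; FORCE is the grip in N (left out, the last holds). Time passes only in rows, so rows that do not move let the fingers close. It gives the time, the measured TCP pose, the force and the opening at its end, in the units of the state.
- ctrl.observe(): the state, without advancing time (a new reading comes with each control period).
- cams.read_camera(name): name is "scene" or "top" or "wrist"; returns a dict with "frame" (420x560x3 uint8, blue, green, red), "range_z" (420x560 float32, mm along the optical axis (not along the pixel's ray), 0 where there is no reading), "K" (3x3 intrinsics, pixels), "k1" (the pictures are not rectified: a ray, as slopes to the right and down, at radius r is drawn at 1 + k1 r^2 times it, then the intrinsics apply), "R" (3x3) and "t" (3): a world point X has camera coordinates R X + t; the wrist camera has in their place "T_tool_cam" (4x4, takes a point from camera to tool coordinates, whose origin is the TCP and whose axes are the flange's). Camera axes: x right, y down, z forward; pixel columns grow to the right and rows downward; lengths in mm; the calibration is good to about 2 mm. A picture is of the moment at which its call begins: read the wrist's pose just before it.
- ctrl.job_done(): hands the job in, once; it reports no verdict.
Trained networks look in the newest picture that a camera, given by its name, has taken for a name from the list of things; names that differ only in an ending like _2 or _b are one class to them, and where a whole thing is asked for, a point or a joint stands for the part that bears it (a point fixed in the world has none). Each returns a list of dicts, best first, with "conf" (0 to 1); they miss things now and then, are a little off and sometimes report something else, mostly with a low value. They report only what shows in the picture. A call takes as long as a camera call.
- spotter.boxes_of(camera, query): "xyz" ([x, y, z] in mm, in world coordinates, good to about 4 mm: the middle of the surface that is visible of it).
The state is a dict: "time": time; "joint_pos": joint angles; "joint_vel": joint speeds; "joint_efforts": joint torques, N m; "tool_pos": TCP position; "eef_rot": TCP orientation; "contact_force": force on the tool from outside, world axes, zero at the start; "wrist_torque": the same for the moment, N m; "gripper_width": finger opening in mm.
Only numpy, scipy, OpenCV 4.12 (cv2) and the standard library are available. Lean on these libraries where they do the work, as an engineer would, in place of code of your own. Each camera call takes 0.05 s, during which the arm holds its last target.

### The job

The lid of the wide tumbling barrel is still unlocked. Turn its lock ring clockwise (seen from above) by the upright tab on the ring until the tab lines up with the fixed tongue with the white line on the barrel's side, then let go. Leave the ring of the slim barrel as it is.

Things in the scene. Friction and masses are not known exactly. Their poses are not given: they have to be found in the camera images.
- wide: The wider, lower of two steel barrels with black lids, fixed to the table. Origin on its axis at table height, z up. Lock ring: aluminium collar, 164 mm across, top 113 mm above the table; the lid inside is 4 mm higher, its knob 16 mm. Locked mark: along +x, a fixed dark tongue 18 mm wide with a white line, from the side out to 122 mm from the axis, its top 2 mm below the ring's top.
- wide_handle (a point): Grip point of the tab on the wide barrel's ring: an aluminium plate standing on the ring's top, 38 mm tall, 12 mm thick along the turning direction, 32 mm long radially. The point is mid-plate, 78 mm from the axis, 137 mm above the table (24 mm above the ring's top, 14 mm below the tab's top). x points outward from the axis, z up; grip it across y.
- wide_ring (a joint): Angle of the wide barrel's ring about its vertical axis, rad. 0: tab in line with the locked mark. Negative: unlocked, the tab that angle counter-clockwise (seen from above) of the mark, -0.85 to -1.45 at the start. Grows clockwise; end stops at -1.75 and 0.14. Friction about 0.2 N m (under 3 N at the tab); it stays where it is left.
- slim_handle (a point): The like tab on the ring of the other barrel, slimmer (ring 104 mm across) and taller (ring top 143 mm, tab top 181 mm above the table). The point is mid-tab, 48 mm from that barrel's axis, 167 mm above the table. This ring is unlocked too and turns as easily; leave it as it is.

How it is judged (in metres and radians):
At the end, for the whole second after the job is handed in: The wide barrel's tab stands within about 11 degrees (0.19 rad) of its locked mark or past it up to the end stop (0.14 rad), at rest and released; the slim barrel's tab is within 15 mm of where it started (value of joint wide_ring above -0.19 rad and velocity of joint wide_ring between -0.05 and 0.05 rad/s and distance of slim_handle from where it was at the start of the episode below 0.015 m); the robot touches nothing.
It fails at once if the slim barrel's ring is turned (its tab moves 15 mm or more) (distance of slim_handle from where it was at the start of the episode above 0.015 m).
It also fails if it takes over 32 s, if anything falls off the work surface, if the arm or the gripper's body presses on something with over 40 N, if the wrist force passes 120 N, or if a joint passes its speed limit or range.

## Working session

There is one attempt and no reset: what is moved stays moved. The work goes in short steps, Python scripts to look and compute and a shell command to move; the robot and the scene stay as the last step left them, time stands still between calls to the robot, and variables do not carry over. Pictures are saved under pics/ and viewed, and the job is handed in when it is done.

```bash
mkdir -p pics; ls
python3 - <<'E'
from bench import ctrl,cams,spotter
import cv2,numpy as np
print(ctrl.observe())
for n in ("scene","top"):
    c=cams.read_camera(n); cv2.imwrite(f"pics/{n}0.png",c["frame"]); np.savez(f"{n}0.npz",**c)
    for q in ("wide","wide_handle","slim_handle","wide_ring"):
        print(n,q,[(np.round(d["xyz"]),round(d["conf"],2)) for d in spotter.boxes_of(n,q)])
E
```

```text
pics
{'time': 0.0, 'joint_pos': array([-74.46205438,  19.07104896,  -3.70681206,  83.7037914 ,
         1.23599651,  77.34012782,  -5.07066343]), 'joint_vel': array([ 0.00435165, -0.01332038,  0.02082526, -0.14702076,  0.10847997,
       -0.00880995, -0.00779128]), 'joint_efforts': array([ 4.43241233e-04, -6.25419688e+01,  4.94058640e-02, -3.91623831e+01,
        1.61503296e-02,  9.33459814e-03,  1.11198986e-05]), 'tool_pos': array([180.89110463, 597.91829768, 247.54440769]), 'eef_rot': array([-1.79924813e+02,  1.82883551e-03,  1.63167782e+02]), 'contact_force': array([ 0.1746519 , -0.26788929, -0.99272349]), 'wrist_torque': array([-0.019507  , -0.01974738,  0.0493057 ]), 'gripper_width': 85.4222718146317}
scene wide [(array([ 593., -227.,  108.]), 0.65)]
scene wide_handle [(array([ 596., -231.,  114.]), 0.71)]
scene slim_handle [(array([538., 179., 141.]), 0.88)]
scene wide_ring [(array([ 595., -232.,  111.]), 0.71)]
top wide [(array([ 564., -203.,  114.]), 0.75)]
top wide_handle [(array([ 570., -207.,  110.]), 0.75)]
top slim_handle [(array([525., 176., 140.]), 0.89)]
top wide_ring [(array([ 574., -207.,  112.]), 0.72)]
```

View pics/top0.png

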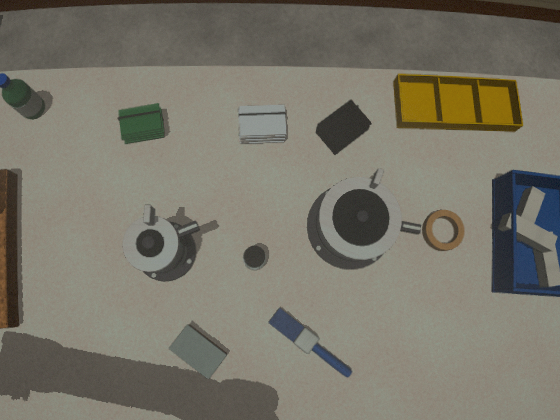

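View pics/scene0.png

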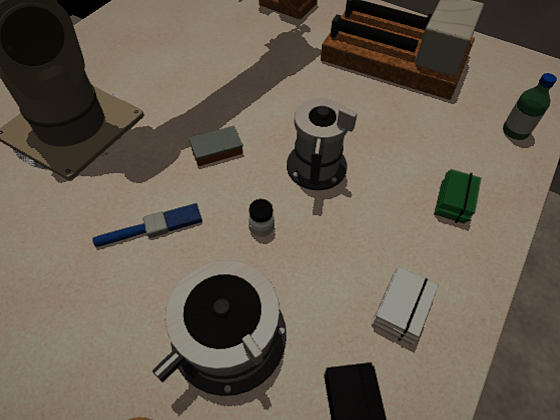

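```bash
cat > h.py <<'E'
import numpy as np,cv2
def cloud(c):
    K=c["K"];h,w=c["range_z"].shape
    u,v=np.meshgrid(np.arange(w),np.arange(h))
    k1=float(c["k1"])
    p=cv2.undistortPoints(np.stack([u,v],-1).reshape(-1,1,2).astype(np.float64),np.asarray(K,float),np.array([k1,0,0,0,0.])).reshape(h,w,2)
    z=c["range_z"].astype(float)
    X=np.dstack([p*z[...,None],z])
    W=(X-np.asarray(c["t"]))@np.asarray(c["R"])
    W[z==0]=np.nan
    return W
E
python3 - <<'E'
import numpy as np
from h import *
for n in("top","scene"):
    W=cloud(np.load(n+"0.npz")).reshape(-1,3)
    m=np.linalg.norm(W[:,:2]-[570,-207],axis=1)<160
    P=W[m]
    t=P[(P[:,2]>136)&(P[:,2]<165)]
    print(n,"tab+knob>136",len(t),t.mean(0) if len(t) else 0,t.min(0),t.max(0))
    for a,b in((107,116),(116,122),(122,134),(134,145),(145,160)):
        t=P[(P[:,2]>a)&(P[:,2]<b)]
        if len(t):print(a,b,len(t),np.round(np.nanmedian(t,0)),np.round(np.percentile(t,2,axis=0)),np.round(np.percentile(t,98,axis=0)))
    m=np.linalg.norm(W[:,:2]-[525,176],axis=1)<120
    P=W[m]
    for a,b in((136,146),(165,190)):
        t=P[(P[:,2]>a)&(P[:,2]<b)]
        if len(t):print("slim",a,b,len(t),np.round(np.nanmedian(t,0)),np.round(np.percentile(t,2,axis=0)),np.round(np.percentile(t,98,axis=0)))
E
```

```text
top tab+knob>136 126 [ 650.81277316 -234.63522316  149.27895673] [ 636.00442374 -246.58370505  136.75841646] [ 667.38499171 -225.96973103  154.60116931]
107 116 3514 [ 569. -207.  113.] [ 504. -311.  110.] [ 654. -131.  116.]
116 122 1905 [ 578. -206.  117.] [ 528. -257.  116.] [ 632. -155.  120.]
122 134 144 [ 580. -209.  129.] [ 569. -234.  122.] [ 663. -197.  132.]
134 145 23 [ 641. -230.  141.] [ 636. -235.  134.] [ 665. -227.  144.]
145 160 108 [ 651. -235.  151.] [ 636. -244.  147.] [ 666. -227.  153.]
slim 136 146 2076 [529. 176. 143.] [478. 108. 139.] [569. 234. 146.]
slim 165 190 166 [572. 184. 180.] [558. 180. 166.] [589. 192. 184.]
scene tab+knob>136 281 [ 652.89940533 -238.55275557  149.48553386] [ 635.63910237 -247.92010306  136.10638497] [ 667.9242537  -227.02828876  154.56677947]
107 116 5583 [ 575. -229.  114.] [ 505. -318.  110.] [ 656. -133.  116.]
116 122 4132 [ 582. -211.  118.] [ 530. -259.  116.] [ 631. -158.  120.]
122 134 270 [ 583. -211.  129.] [ 570. -247.  123.] [ 666. -198.  133.]
134 145 41 [ 661. -244.  140.] [ 638. -248.  135.] [ 668. -238.  144.]
145 160 243 [ 652. -238.  151.] [ 637. -247.  146.] [ 667. -228.  153.]
slim 136 146 1375 [529. 164. 144.] [480. 105. 137.] [573. 234. 146.]
slim 165 190 213 [576. 182. 178.] [560. 179. 166.] [590. 192. 183.]
```

The top view shows the wide barrel at about (362,215) px, its tab at (377,177) and its tongue at (411,227). The slim barrel is at (150,243). Next I fit the geometry.

Run:
```python
import numpy as np
from h import *
from scipy.optimize import least_squares
A=[]
for n in("top","scene"):
    d=np.load(n+"0.npz");W=cloud(d);F=d["frame"].astype(int).sum(2)
    c=np.array([580.,-208.])
    z=W[...,2];r=np.linalg.norm(W[...,:2]-c,axis=2)
    # lid: height 116-119.. dark; ring: bright 110-115.5
    lid=(abs(z-117)<4)&(F<200)&(r<75)
    P=W[lid][:,:2]; h=cv2.minEnclosingCircle(P.astype(np.float32))
    ring=(abs(z-113)<3)&(F>250)&(r<90)
    Q=W[ring][:,:2]; hr=cv2.minEnclosingCircle(Q.astype(np.float32))
    kn=(z>124)&(z<134)&(r<20)
    print(n,"lid",h,"mean",P.mean(0),"ring",hr,"knob",W[kn].mean(0))
    tab=(z>147)&(z<156)&(r>50)&(r<105)
    T=W[tab];tc=cv2.minAreaRect(T[:,:2].astype(np.float32));print("tabtop",tc,T.mean(0))
    to=(abs(z-111)<4)&(r>88)&(r<130)
    T2=W[to]
    print("tongue",len(T2),T2.mean(0),cv2.minAreaRect(T2[:,:2].astype(np.float32)))
    for cc in (np.array(h[0]),np.array(hr[0])):
        a=T.mean(0)[:2]-cc;b=T2.mean(0)[:2]-cc
        print(np.hypot(*a),np.degrees(np.arctan2(a[1],a[0])),np.hypot(*b),np.degrees(np.arctan2(b[1],b[0])))
```

```text
top lid ((579.5744018554688, -206.57640075683594), 55.52901077270508) mean [ 578.96389454 -205.89984873] ring ((577.3961791992188, -211.20973205566406), 86.13467407226562) knob [ 579.17792882 -207.09277886  128.76725972]
tabtop ((651.7652587890625, -235.5790252685547), (11.9984130859375, 31.803436279296875), 67.70973205566406) [ 651.69699095 -235.44902035  150.77237508]
tongue 152 [ 558.93429316 -310.15738393  111.04412833] ((559.2740478515625, -310.44805908203125), (32.203857421875, 18.441146850585938), 78.30403137207031)
77.68716766375061 -21.817559059450016 105.6173951640985 -101.2694575201993
78.15467819370255 -18.067973417927607 100.65524848101899 -100.56885537417222
scene lid ((586.7608032226562, -214.7589111328125), 65.349365234375) mean [ 580.69854147 -210.59865787] ring ((578.011474609375, -211.4918975830078), 85.85411071777344) knob [ 580.61994097 -208.39403236  129.10244053]
tabtop ((651.7466430664062, -237.11558532714844), (12.157060623168945, 31.84626579284668), 67.90475463867188) [ 652.10984165 -237.5857721   151.18080275]
tongue 377 [ 559.27107701 -311.34976736  111.69128333] ((558.5690307617188, -310.7933349609375), (34.498538970947266, 18.904029846191406), 78.80079650878906)
69.22111242149785 -19.254653582824904 100.42648333321843 -105.88633581149328
78.55862960397629 -19.399807608576317 101.60116465528223 -100.62910391794495
```

```bash
python3 -m pendant '[{"slide":[-0.024,-0.023,0],"turn":0,"grip":1},{"slide":[-0.024,-0.023,0],"turn":0,"grip":1},{"slide":[-0.024,-0.023,0],"turn":0,"grip":1},{"slide":[-0.024,-0.023,0],"turn":0,"grip":1},{"slide":[-0.024,-0.023,0],"turn":0,"grip":1},{"slide":[-0.024,-0.023,0],"turn":0,"grip":1},{"slide":[-0.024,-0.023,0],"turn":0,"grip":1},{"slide":[-0.024,-0.023,0],"turn":0,"grip":1},{"slide":[-0.024,-0.023,0],"turn":0,"grip":1},{"slide":[-0.024,-0.023,0],"turn":0,"grip":1},{"slide":[-0.024,-0.023,0],"turn":0,"grip":1},{"slide":[-0.024,-0.023,0],"turn":0,"grip":1},{"slide":[-0.024,-0.023,0],"turn":0,"grip":1},{"slide":[-0.024,-0.023,0],"turn":0,"grip":1},{"slide":[-0.024,-0.023,0],"turn":0,"grip":1},{"slide":[-0.024,-0.023,0],"turn":0,"grip":1},{"slide":[-0.024,-0.023,0],"turn":0,"grip":1},{"slide":[-0.024,-0.023,0],"turn":0,"grip":1},{"slide":[-0.024,-0.023,0],"turn":0,"grip":1},{"slide":[-0.024,-0.023,0],"turn":0,"grip":1}]' 40; python3 -c "
from bench import ctrl;print(ctrl.observe()['joint_pos'])"
```

```text
time: 2.17
tool_pos: [507.8, 17.4, 248.6]
eef_rot: [180.0, 0.0, 163.2]
contact_force: [0.7, 0.1, -0.1]
gripper_width: 85.6
[-35.92515226   3.53022997  30.31845326 102.57732794  -1.87171423
  74.33309409  68.02563271]
```

```bash
python3 -m pendant '[{"slide":[-0.0212,-0.0202,0],"turn":0,"grip":1},{"slide":[-0.0212,-0.0202,0],"turn":0,"grip":1},{"slide":[-0.0212,-0.0202,0],"turn":0,"grip":1},{"slide":[-0.0212,-0.0202,0],"turn":0,"grip":1},{"slide":[-0.0212,-0.0202,0],"turn":0,"grip":1},{"slide":[-0.0212,-0.0202,0],"turn":0,"grip":1},{"slide":[-0.0212,-0.0202,0],"turn":0,"grip":1},{"slide":[-0.0212,-0.0202,0],"turn":0,"grip":1},{"slide":[-0.0212,-0.0202,0],"turn":0,"grip":1},{"slide":[-0.0212,-0.0202,0],"turn":0,"grip":1},{"slide":[0,0,0.02],"turn":5,"grip":1},{"slide":[0,0,0.02],"turn":0,"grip":1},{"slide":[0,0,0],"turn":0,"grip":1},{"slide":[0,0,0],"turn":0,"grip":1}]' 40
python3 - <<'E'
from bench import ctrl,cams
from h import *
s=ctrl.observe();print(s['joint_pos'],s['tool_pos'],s['eef_rot'],s['contact_force'])
c=cams.read_camera("wrist");cv2.imwrite("pics/w1.png",c["frame"])
from scipy.spatial.transform import Rotation as R
Rt=R.from_euler('xyz',s['eef_rot'],degrees=True).as_matrix()
T=np.array(c["T_tool_cam"]);Rw=Rt@T[:3,:3];tw=Rt@T[:3,3]+s['tool_pos']
c["R"]=Rw.T;c["t"]=-Rw.T@tw
W=cloud(c);z=W[...,2]
m=(z>144)&(z<157)&(np.linalg.norm(W[...,:2]-[652,-236],axis=2)<40)
P=W[m];print(len(P),P.mean(0) if len(P) else 0, cv2.minAreaRect(P[:,:2].astype(np.float32)) if len(P) else 0)
k=(z>124)&(z<134)&(np.linalg.norm(W[...,:2]-[580,-207],axis=2)<25);print(k.sum(),W[k].mean(0))
E
```

```text
time: 3.33
tool_pos: [651.3, -235.2, 207.6]
eef_rot: [-180.0, -0.1, 158.2]
contact_force: [0.2, -0.2, 0.2]
gripper_width: 85.3
[ -8.7087919   32.68053285  37.55592599  76.77702712 -19.71992419
  77.16950624  97.0187714 ] [ 651.26626511 -235.22389526  207.5550705 ] [-1.79997826e+02 -1.25051045e-01  1.58223607e+02] [ 0.24130217 -0.22989763  0.18183568]
1232 [ 651.62789361 -237.08490741  149.28520985] ((652.5180053710938, -237.31851196289062), (11.874808311462402, 31.888593673706055), 67.72871398925781)
1540 [ 580.82979286 -208.05799735  127.41893095]
```

View pics/w1.png

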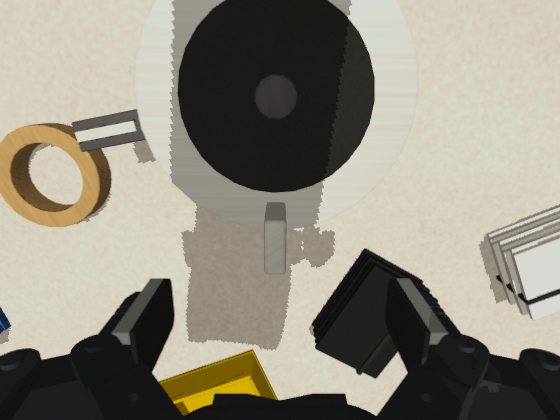

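The wrist picture shows the tab at (275,238), centred between the open jaws and lined up with them. I'll go down and grip it.

```bash
python3 -m pendant '[{"slide":[-0.001,-0.001,0.017],"turn":0,"grip":1},{"slide":[0,0,0.017],"turn":0,"grip":1},{"slide":[0,0,0.017],"turn":0,"grip":1},{"slide":[0,0,0.017],"turn":0,"grip":1},{"slide":[0,0,0],"turn":0,"grip":1},{"slide":[0,0,0],"turn":0,"grip":-1},{"slide":[0,0,0],"turn":0,"grip":-1},{"slide":[0,0,0],"turn":0,"grip":-1},{"slide":[0,0,0],"turn":0,"grip":-1},{"slide":[0,0,0],"turn":0,"grip":-1},{"slide":[0,0,0],"turn":0,"grip":-1},{"slide":[0,0,0],"turn":0,"grip":-1},{"slide":[0,0,0],"turn":0,"grip":-1}]' 40
```

```text
time: 4.47
tool_pos: [652.3, -237.4, 140.9]
eef_rot: [-180.0, 0.0, 158.2]
contact_force: [-1.5, -0.8, 4.7]
gripper_width: 11.9
```

```bash
python3 -m pendant '[{"slide":[0.00019,-0.00544,0],"turn":4,"grip":-1},{"slide":[0.00019,-0.00544,0],"turn":4,"grip":-1},{"slide":[0.00019,-0.00544,0],"turn":4,"grip":-1},{"slide":[0.00019,-0.00544,0],"turn":4,"grip":-1},{"slide":[0.00019,-0.00544,0],"turn":4,"grip":-1},{"slide":[0.00019,-0.00544,0],"turn":4,"grip":-1},{"slide":[0.00019,-0.00544,0],"turn":4,"grip":-1},{"slide":[0.00019,-0.00544,0],"turn":4,"grip":-1},{"slide":[0,0,0],"turn":0,"grip":-1},{"slide":[0,0,0],"turn":0,"grip":-1}]'; python3 -c "
from bench import ctrl;s=ctrl.observe();print(s['joint_pos'],s['wrist_torque'])"
```

```text
time: 5.3
tool_pos: [625.8, -271.9, 140.9]
eef_rot: [-180.0, 0.1, 126.2]
contact_force: [-1.9, -2.4, 5.4]
gripper_width: 11.1
[ -9.78126592  36.20245518  43.46342007  83.32820002 -25.48413699
  70.53953478  72.8089707 ] [-0.54970172  0.43639937  0.03296743]
```

```bash
python3 -m pendant '[{"slide":[0.00019,-0.00544,0],"turn":4,"grip":-1},{"slide":[0.00019,-0.00544,0],"turn":4,"grip":-1},{"slide":[0.00019,-0.00544,0],"turn":4,"grip":-1},{"slide":[0.00019,-0.00544,0],"turn":4,"grip":-1},{"slide":[0.00019,-0.00544,0],"turn":4,"grip":-1},{"slide":[0.00019,-0.00544,0],"turn":4,"grip":-1},{"slide":[0.00019,-0.00544,0],"turn":4,"grip":-1},{"slide":[0.00019,-0.00544,0],"turn":4,"grip":-1},{"slide":[0.00019,-0.00544,0],"turn":4,"grip":-1},{"slide":[0.00019,-0.00544,0],"turn":4,"grip":-1},{"slide":[0.00019,-0.00544,0],"turn":4,"grip":-1},{"slide":[0.00019,-0.00544,0],"turn":4,"grip":-1},{"slide":[0,0,0],"turn":0,"grip":-1},{"slide":[0,0,0],"turn":0,"grip":-1}]'; python3 -c "
from bench import ctrl;s=ctrl.observe();print(s['joint_pos'],s['wrist_torque'])"
```

```text
time: 6.47
tool_pos: [563.3, -285.5, 140.9]
eef_rot: [180.0, 0.1, 78.2]
contact_force: [-4.0, -3.8, 7.2]
gripper_width: 11.2
[-17.48746614  34.51470547  56.02778172  92.39161487 -30.04938155
  69.40563586  32.90175149] [-0.71714475  0.73875823  0.05826232]
```

Low forces and still gripped. I'll release, rise, and check.

```bash
python3 -m pendant '[{"slide":[0,0,0],"turn":0,"grip":1},{"slide":[0,0,0],"turn":0,"grip":1},{"slide":[0,0,0],"turn":0,"grip":1},{"slide":[0,0,0],"turn":0,"grip":1},{"slide":[0,0,0],"turn":0,"grip":1},{"slide":[0,0,0],"turn":0,"grip":1},{"slide":[0,0,0],"turn":0,"grip":1},{"slide":[0,0,-0.02],"turn":0,"grip":1},{"slide":[0,0,-0.025],"turn":0,"grip":1},{"slide":[0,0,-0.025],"turn":0,"grip":1},{"slide":[0,0,-0.025],"turn":0,"grip":1},{"slide":[0,0,0],"turn":0,"grip":1},{"slide":[0,0,0],"turn":0,"grip":1}]'
python3 - <<'E'
from bench import ctrl,cams
from h import *
from scipy.spatial.transform import Rotation as R
s=ctrl.observe();print(s['tool_pos'],s['eef_rot'],s['contact_force'])
c=cams.read_camera("wrist");cv2.imwrite("pics/w2.png",c["frame"])
Rt=R.from_euler('xyz',s['eef_rot'],degrees=True).as_matrix()
T=np.array(c["T_tool_cam"]);Rw=Rt@T[:3,:3];tw=Rt@T[:3,3]+s['tool_pos']
c["R"]=Rw.T;c["t"]=-Rw.T@tw
s2=cams.read_camera("scene");cv2.imwrite("pics/scene2.png",s2["frame"])
for n,d in(("wrist",c),("scene",s2)):
    W=cloud(d);z=W[...,2];r=np.linalg.norm(W[...,:2]-[580,-207.5],axis=2)
    for a,m in(("tab",(z>146)&(z<156)&(r>50)&(r<105)),("tongue",(abs(z-111)<4)&(r>100)&(r<130))):
        P=W[m]
        if len(P):
            q=cv2.minAreaRect(P[:,:2].astype(np.float32));print(n,a,len(P),q,np.degrees(np.arctan2(q[0][1]+207.5,q[0][0]-580)))
    P=W[(z>165)&(z<190)&(np.linalg.norm(W[...,:2]-[573,184],axis=2)<40)];print("slim",len(P),P.mean(0) if len(P) else 0)
E
```

```text
time: 7.55
tool_pos: [564.3, -284.8, 236.5]
eef_rot: [179.9, 0.0, 78.2]
contact_force: [0.1, 0.0, -0.1]
gripper_width: 85.0
[ 564.27203327 -284.81799024  236.47326068] [1.79863719e+02 4.07870463e-03 7.81716690e+01] [ 0.14524101  0.00473047 -0.11686964]
wrist tab 937 ((565.2171020507812, -283.83612060546875), (31.429536819458008, 11.75547981262207), 78.53958892822266) -100.95996960994188
wrist tongue 412 ((560.137451171875, -316.6161193847656), (22.083383560180664, 17.874889373779297), 78.73968505859375) -100.31666593374683
slim 0 0
scene tab 104 ((561.0253295898438, -293.6501159667969), (13.435819625854492, 12.431500434875488), 79.78779602050781) -102.42114858571381
scene tongue 254 ((557.0657958984375, -316.4327392578125), (22.744075775146484, 19.284128189086914), 78.19854736328125) -101.88915959329802
slim 212 [575.62377204 183.20999639 176.48590652]
```

View pics/w2.png

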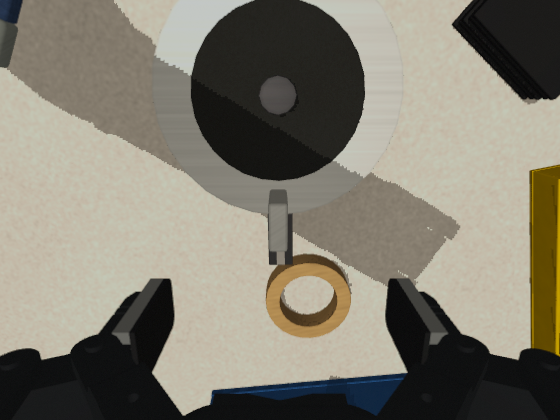

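The wrist picture shows the tab at (278,225) standing over the tongue at (281,255), in line with it. The jaws are open and clear of it.

```bash
python3 -c "
from bench import ctrl;print(ctrl.job_done())"
```

```text
the job is handed in; nothing more can be done
None
```

The wide barrel's lock ring is turned to its mark, and I handed the job in at about 7.6 s of the 32 s allowed. I gripped the tab, turned the ring about 80° clockwise around the barrel's axis, let go and rose about 95 mm clear.

- **Alignment:** the wrist camera puts the tab at -101.0° and the tongue at -100.3°. The scene camera gives -102.4° and -101.9°. Both put the tab within 1° of the mark, against 11° allowed.
- **Slim barrel:** its tab looks unmoved. The scene camera's tab position was about the same before and after (576, 182 mm, then 576, 183 mm).
- **Forces:** the readings I took while turning stayed below 10 N. After release they were about zero, with the gripper open at 85 mm.

No check failed. The only disagreement was of 1 to 2° between the two cameras' absolute angles, and the scene camera saw just part of the tab at the end.

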